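Seat the keyed drive pulley on a diesel pump

ROBOT

A 7-joint arm with a two-finger parallel gripper is mounted at the origin on the work surface. World frame = base frame: x ahead of the robot, y to its left, z up, the work surface at z = 0. Lengths are in m, angles in rad, forces in N, time in s.
With the tool pointing down it reaches from about 0.425 to 0.875 m from the base axis. Payload 4.7 kg.
Tool frame: the origin (TCP) lies midway between the tips of the shut fingers; the grasp point (between the pads) lies 19 mm behind it; z points along the fingers, y is the line along which they close (so a half turn about z gives the same grasp; the last joint's range is limited). The gripper opens to 87 mm and grips with 3 to 60 N. Pads are 19 mm wide; open, the fingers measure 117 mm over their backs; the gripper's body (75 mm by 190 mm) begins 51 mm behind the grasp point.
Start: joints at [-1.313, 0.321, -0.07, 1.45, 0.023, 1.371, -0.057], TCP at [0.157, 0.631, 0.223] pointing down, gripper open.
Joint ranges: [-2.86, 2.86], [-0.3, 2.09], [-1.38, 1.24], [0.06, 2.45], [-1.56, 4.7], [0.09, 2.05], [-2.69, 2.69]. Speed limits (rad/s): [2.57, 2.57, 3.14, 3.14, 3.14, 3.14, 3.14].

INTERFACE

Orientations are given as a rotation vector (axis times angle).
In Python, from rig import * gives the robot as it stands.
- The arm moves only by the tool carry_out, never from a script. Its argument "moves" is a list of rows, each an object with "turn": the turn, a rotation vector about the tool's x, y, z in degrees, a list of three; "travel": the shift along the tool's x, y, z in cm, a list of three; "jaw": the finger opening in cm, from 0 to 8.7. A call has 1 to 12 rows; each row is the pose to reach, as a shift and turn from the pose commanded when the call began, along the tool's axes at that moment; what a row does not reach only later rows make up. A row lasts 1/12 s, in which the tool goes at most 41.7 mm and 7.16 degrees, less where a joint would pass 70% of its speed; a pose out of reach is approached as far as the arm can. A call with a gripper value outside its range is refused whole. The fingers move at their own pace and stop on an object; "newtons" is the grip in N (left out, the last holds). Time passes only in rows, so rows that repeat a pose let the fingers close. It gives the time, the measured TCP pose, the force, the opening and the grip force at its end, in the units of the state.
- get_state(): the state, without advancing time (a new reading comes with each control period).
- snapshot(name): name is "scene" or "top" or "wrist"; returns the picture (384x512x3 uint8, red, green, blue); there is no depth.
- calibration(name): a dict with "fx", "fy", "cx", "cy" (pixels), "extrinsics" (4x4, takes a point from camera to world coordinates). Camera axes: x right, y up, looking along -z (the intrinsics and any distortion apply to the point x, -y, -z); pixel columns grow to the right and rows downward; lengths in m; the calibration is good to about 2 mm. A picture is of the moment at which its call begins: read the wrist's pose just before it. calibration takes no time and is no camera call; for the wrist camera it gives the pose at the moment of the call.
- finish_job(): hands the job in; it is judged then, once.
The state is a dict: "t": time; "joints": joint angles; "qd": joint speeds; "tau": joint torques, N m; "ee_pos": TCP position; "tcp_rot": TCP orientation; "contact_force": force on the tool from outside, world axes, zero at the start; "torque": the same for the moment, N m; "grip_width": finger opening in m; "gripper_force": force on a finger pad.
Only numpy, scipy, OpenCV 4.12 (cv2) and the standard library are available. Lean on these libraries where they do the work, as an engineer would, in place of code of your own. Each camera call takes 0.05 s, during which the arm holds its last target. There are 200 camera calls.

TASK

The toothed pulley of the diesel pump held in the vice is still sitting high on its hub, kept off the flange by the dowel pin. With a fingertip, turn it until the notch in its boss stands over the pin, then press it down until it is seated fully home on the flange. Do not lift or pull the pulley, and leave the bolt, tools and other things where they are.

Things in the scene. Friction and masses are not known exactly. Their poses are not given: they have to be found in the camera images.
- pulley: aluminium toothed belt pulley, 154 mm over its teeth, 26 mm high, about 0.55 kg, lying flat on the pump's upright hub. Origin: centre of the underside, on the turning axis; z up; x axis towards the notch. Three spokes at 60, 180 and 300 degrees from the notch, 14 mm wide, 6 to 20 mm above the underside. It turns either way without end and stays where it is left; about 3 N on a spoke's side turns it.
- window (a point): centre of one of the three open windows between boss, spokes and rim, at the underside, 47 mm from the axis on the notch's side; the others are 120 degrees on either way. Each is 42 mm wide radially (radius 26 to 68 mm). A fingertip let down into one can push the side of a spoke. Below it, 8.5 mm under the underside, is the flange (to radius 33 mm, at its lug 53 mm); elsewhere it is free for 25 mm or more.
- pulley_top (a point): centre of the top of the pulley's boss, 26 mm above the underside and level with the rim's top. The boss is 52 mm across with a 20 mm bore, in which the spigot's end stands about 14 mm down at the start and 5 mm down when seated. A place to press.
- notch (a point): the notch: a U-shaped cut in the edge of the pulley's boss, 14 mm wide, 7 mm deep, open through the boss's full height and seen from above. The point lies in its mouth, 27 mm from the axis, at the underside, where the pin's centre is to be. It starts anywhere but within 40 degrees of the pin.
- pin_tip (a point): top of the single steel dowel pin, bright, 12 mm in diameter with a round end, standing 8 mm up from the hub's flange, 27 mm from the axis. It stands on the flange's one lug; more than half of it shows from above, outside the boss's edge, when no spoke is over it. Fixed: the hub does not turn.
- drive_hub: the pump's drive hub, fixed: dark round flange 66 mm across, 10 mm thick, with a lug 26 mm wide reaching out to 53 mm from the axis at the pin, seen through the windows, and a spigot 19 mm in diameter, 21 mm high. Origin: centre of the flange's top face, on the pulley's axis, 186 mm above the bench; x axis towards the pin. When seated, the pulley's underside lies on this face and its top is 26 mm above it.
- pulley_seat (a joint): how far the pulley is pushed down, m: 0 at the start (underside 8.5 mm above the flange, 0.5 mm clear of the pin), 0.0085 fully seated. A snug fit: it stays at any height, takes about 9 N to go down, and stops on the pin at 0.001 to 0.003 unless the notch is over it. The pin's round end draws the notch in if it is within about 2 mm.
- vice: fixed blue bench vice holding the pump: origin on the bench under the pulley's axis, screw handle towards its -x. Jaws 100 mm wide (y), 135 mm high; anvil behind them, 84 to 140 mm along +x, 108 mm high; handle out to 175 mm along -x, up to 90 mm high; foot 170 mm wide. The pump is below the hub, up to 166 mm high within 45 mm of the axis, its unions lower and out to 75 mm.
- pulley_bolt: the pulley's centre bolt with its flanged hex head, 60 mm long, standing head down on the vice's anvil behind the jaws; origin at the centre of its foot. Bystander
- washer: thick dark steel washer, 34 mm across, 5 mm high, lying on the bench; origin at the centre of its underside. Bystander
- socket_small: steel socket, 26 mm across, 32 mm high, standing on the bench; origin at the centre of its foot. Bystander
- socket_large: steel socket, 34 mm across, 40 mm high, standing on the bench; origin at the centre of its foot. Bystander
- ratchet: ratchet handle, 207 mm long and 25 mm high, lying on the bench; origin under its middle, x axis towards its steel head. Bystander
- screwdriver: screwdriver, 200 mm long and 26 mm high, lying on the bench; origin under its middle, x axis towards the blade. Bystander
- spanner: steel spanner, 180 mm long and 8 mm high, lying on the bench; origin under its middle. Bystander
- grease_tin: closed steel tin, 68 mm across, 50 mm high; origin at the centre of its foot. Bystander

How it is judged:
By the outcome, as a careful person would: the job done as asked, in the order asked, and still so for the second after the job is handed in, with the robot touching nothing.
It also fails if it takes over 48 s, if anything falls off the work surface, if the arm or the gripper's body presses on something with over 40 N, if the wrist force passes 120 N, or if a joint passes its speed limit or range.

## Working session

There is one attempt and no reset: what is moved stays moved. The work goes in short steps, Python scripts to look and compute and a tool call to move; the robot and the scene stay as the last step left them, time stands still between calls to the robot, and variables do not carry over. Pictures are saved under pics/ and viewed, at most 10 in all, crops included, and the job is handed in when it is done.

Besides the shell and the picture viewer there is one more tool, called after ">>>" by a JSON object that holds its "name" and its "arguments". carry_out: Moves the arm, as the interface text tells. Its arguments: {"type":"object","properties":{"moves":{"type":"array"},"newtons":{"type":"number"}},"required":["moves"]}

```bash
mkdir -p pics; ls; python3 - <<'E'
from rig import *
import cv2,numpy as np
s=get_state();print({k:np.round(v,3).tolist() for k,v in s.items()})
a=[snapshot(n) for n in("scene","top")]
for n,i in zip(("scene","top"),a):
    cv2.imwrite(f"pics/{n}0.png",i[:,:,::-1])
    c=calibration(n);print(n,{k:np.round(v,4).tolist() for k,v in c.items()})
E
```

```text
pics
{'t': 0.0, 'joints': [-1.313, 0.322, -0.07, 1.452, 0.023, 1.371, -0.057], 'qd': [-0.001, 0.001, 0.0, 0.0, 0.001, 0.0, -0.0], 'tau': [-0.0, -49.129, -0.404, -31.253, -0.064, 0.044, 0.0], 'ee_pos': [0.157, 0.63, 0.221], 'tcp_rot': [-0.382, -3.118, 0.003], 'contact_force': [-0.014, 0.576, -0.371], 'torque': [-0.012, -0.002, -0.017], 'gripper_force': 0.0, 'grip_width': 0.087}
scene {'fx': 354.3171, 'fy': 354.3171, 'cx': 258.7755, 'cy': 187.7913, 'extrinsics': [[0.8235, -0.4775, 0.3063, 0.8557], [0.5673, 0.6966, -0.4392, -0.3717], [-0.0036, 0.5355, 0.8445, 0.8713], [0.0, 0.0, 0.0, 1.0]]}
top {'fx': 450.5849, 'fy': 450.5849, 'cx': 257.7892, 'cy': 186.5699, 'extrinsics': [[-0.0108, 0.9819, -0.1893, 0.2851], [-0.9998, -0.0142, -0.0169, -0.0143], [-0.0193, 0.1891, 0.9818, 1.5002], [0.0, 0.0, 0.0, 1.0]]}
```

View pics/top0.png

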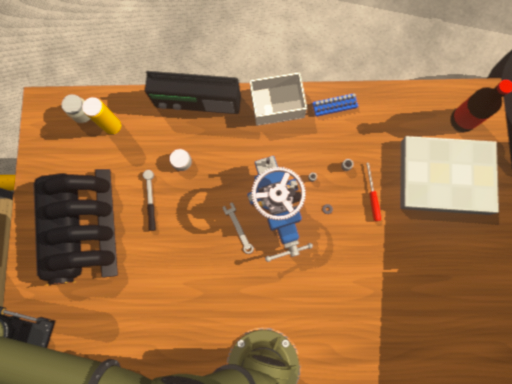

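View pics/scene0.png

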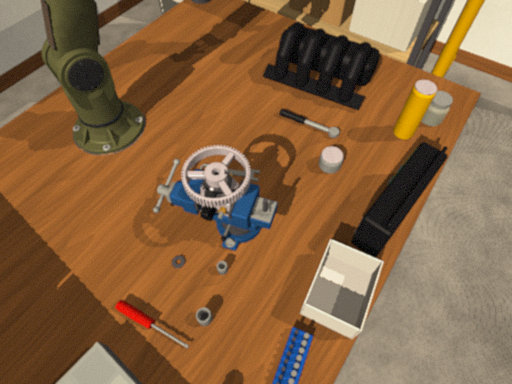

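Top view: pulley rim centred near (278,193). In the scene view it is near (216,176), and the arm is clear of it in both. I'll locate it and enlarge.

```bash
cat > h.py <<'E'
from rig import *
import cv2,numpy as np
from scipy.spatial.transform import Rotation as R
def ray(c,px,z):
    """world point at height z seen at pixel px"""
    E=np.array(c["extrinsics"]);d=E[:3,:3]@[(px[0]-c["cx"])/c["fx"],-(px[1]-c["cy"])/c["fy"],-1]
    return E[:3,3]+d*(z-E[2,3])/d[2]
def proj(c,p):
    E=np.array(c["extrinsics"]);q=(np.atleast_2d(p)-E[:3,3])@E[:3,:3]
    return np.c_[c["cx"]+c["fx"]*q[:,0]/-q[:,2],c["cy"]-c["fy"]*q[:,1]/-q[:,2]]
def rectify(img,c,ctr,z,half=.09,n=580):
    """top-down view at height z: +x world up, +y left; ctr mid-picture"""
    w=np.array([[ctr[0]+a*half,ctr[1]+b*half,z] for a,b in((1,1),(1,-1),(-1,-1),(-1,1))])
    M=cv2.getPerspectiveTransform(proj(c,w).astype(np.float32),np.float32([[0,0],[n,0],[n,n],[0,n]]))
    return cv2.warpPerspective(img,M,(n,n),flags=cv2.INTER_CUBIC)
E
python3 - <<'E'
from h import *
t,s=calibration("top"),calibration("scene")
print(ray(t,(278,193),.2205),ray(s,(216.5,176),.2205))
a=cv2.imread("pics/top0.png");b=cv2.imread("pics/scene0.png")
cv2.imwrite("pics/c0.png",np.hstack([cv2.resize(a[150:265,220:335],(400,400),interpolation=2),cv2.resize(b[135:215,176:256],(400,400),interpolation=2)]))
E
```

```text
[ 0.51211263 -0.05040652  0.2205    ] [ 0.52447146 -0.06079007  0.2205    ]
```

View pics/c0.png

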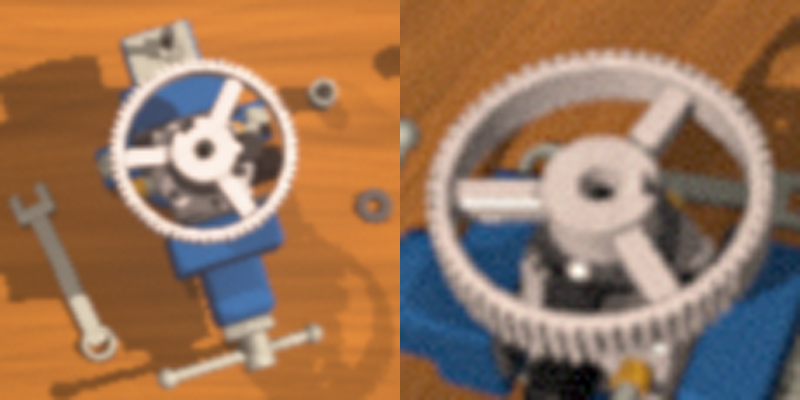

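```bash
python3 - <<'E'
from h import *
t,s,w=calibration("top"),calibration("scene"),calibration("wrist")
print(ray(t,(278.6,192.8),.2205),ray(s,(215.6,171.8),.2205))
st=get_state();M=R.from_rotvec(st["tcp_rot"]).as_matrix();print(M.round(3))
E=np.array(w["extrinsics"]);print(w["fx"],(M.T@(E[:3,3]-st["ee_pos"])).round(3),(M.T@E[:3,:3]).round(2))
print(M.T@(np.array([.515,-.05,.36])-st["ee_pos"])*100)
E
```

```text
[ 0.51267346 -0.052146    0.2205    ] [ 0.51574972 -0.05296907  0.2205    ]
[[-0.97   0.241 -0.   ]
 [ 0.241  0.97  -0.002]
 [-0.    -0.002 -1.   ]]
325.52583822577907 [ 0.067 -0.001 -0.162] [[ 0.    0.97  0.25]
 [ 1.   -0.    0.  ]
 [ 0.    0.25 -0.97]]
[-51.17613648 -57.39645773 -13.73728333]
```

Both cameras agree: the axis is at about (0.514, -0.0525). In the crop the pin shows at roughly -80° and the notch at roughly 35°. I'll look closely with the wrist camera next.

>>> {"name": "carry_out", "arguments": {"moves": [{"turn": [0,0,0],"travel": [-2,-2,-3],"jaw": 0},{"turn": [0,0,0],"travel": [-5,-5,-6],"jaw": 0},{"turn": [0,0,0],"travel": [-7.5,-8,-8],"jaw": 0},{"turn": [0,0,0],"travel": [-10,-11,-10],"jaw": 0},{"turn": [0,0,0],"travel": [-13,-14,-11.7],"jaw": 0},{"turn": [0,0,0],"travel": [-16,-17,-11.7],"jaw": 0},{"turn": [0,0,0],"travel": [-19,-20,-11.7],"jaw": 0},{"turn": [0,0,0],"travel": [-22,-23,-11.7],"jaw": 0},{"turn": [0,0,0],"travel": [-25,-26,-11.7],"jaw": 0},{"turn": [0,0,0],"travel": [-28,-29,-11.7],"jaw": 0},{"turn": [0,0,0],"travel": [-31,-32,-11.7],"jaw": 0},{"turn": [0,0,0],"travel": [-34,-35,-11.7],"jaw": 0}]}}

```text
t: 1.1
ee_pos: [0.3912, 0.2264, 0.3394]
tcp_rot: [-0.382, -3.118, -0.001]
contact_force: [0.4, 0.7, -0.9]
grip_width: 0.0149
gripper_force: 0.0
```

>>> {"name": "carry_out", "arguments": {"moves": [{"turn": [0,0,0],"travel": [-3,-3,0],"jaw": 0},{"turn": [0,0,0],"travel": [-6,-6,0],"jaw": 0},{"turn": [0,0,0],"travel": [-9,-9,0],"jaw": 0},{"turn": [0,0,0],"travel": [-12,-12,0],"jaw": 0},{"turn": [0,0,0],"travel": [-15,-15,0],"jaw": 0},{"turn": [0,0,0],"travel": [-18,-18,0],"jaw": 0},{"turn": [0,0,0],"travel": [-20,-21,0],"jaw": 0},{"turn": [0,0,0],"travel": [-21,-22.5,0],"jaw": 0},{"turn": [0,0,0],"travel": [-21,-22.5,0],"jaw": 0},{"turn": [0,0,0],"travel": [-21,-22.5,0],"jaw": 0},{"turn": [0,0,0],"travel": [-21,-22.5,0],"jaw": 0},{"turn": [0,0,0],"travel": [-21,-22.5,0],"jaw": 0}]}}

```text
t: 2.1
ee_pos: [0.5399, -0.0385, 0.3393]
tcp_rot: [-0.377, -3.118, -0.001]
contact_force: [1.0, -0.2, 0.1]
grip_width: 0.0004
gripper_force: 0.0
```

```bash
cat > look.py <<'E'
import sys
from h import *
s=get_state();c=calibration("wrist");i=snapshot("wrist")[:,:,::-1].copy()
n=sys.argv[1];z=float(sys.argv[2]);np.save(n+".npy",c)
cv2.imwrite(f"pics/{n}.png",i)
r=rectify(i,c,(.514,-.0525),z)
cv2.imwrite(f"pics/{n}r.png",r)
M=R.from_rotvec(s["tcp_rot"]).as_matrix()
print(s["t"],s["joints"],s["ee_pos"],M.round(3),s["contact_force"],s["grip_width"])
print(np.array(c["extrinsics"])[:3,3])
E
python3 look.py w1 .2205
```

```text
2.1 [-0.63316077  0.05131148  0.69083911  1.54890867 -0.03351513  1.55374123
  1.38765133] [ 0.53990641 -0.03852952  0.33927772] [[-0.971  0.238 -0.001]
 [ 0.238  0.971  0.001]
 [ 0.001  0.001 -1.   ]] [ 0.98374245 -0.22893865  0.10906502] 0.0003999907070676451
[ 0.47496408 -0.02323409  0.50177821]
```

View pics/w1r.png

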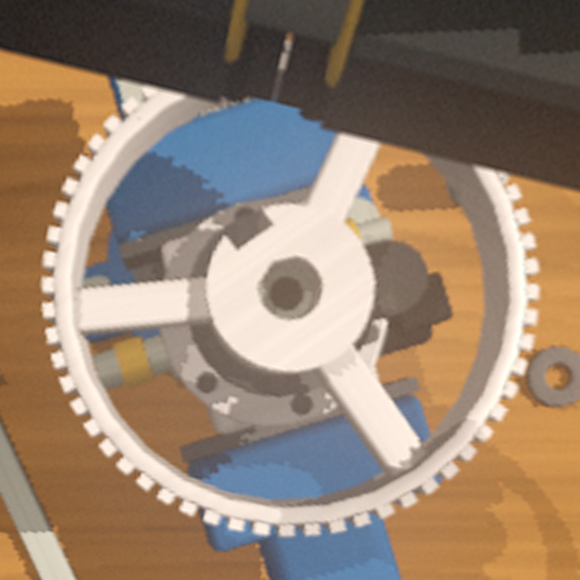

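Rectified view (0.31 mm/px): boss centred at (290.5,288), so the axis is (0.5146, -0.0527). The notch is at (245,228), or about 36°. The spokes are at about 97°, -24° and -144°. The pin isn't obvious yet; perhaps it's the bright sliver at (375,340). I'll enlarge the raw image.

```bash
python3 - <<'E'
from h import *
c=np.load("w1.npy",allow_pickle=True).item()
i=cv2.imread("pics/w1.png");u,v=proj(c,[.5146,-.0527,.2])[0].astype(int);print(u,v)
k=cv2.resize(i[v-50:v+50,u-65:u+65],(780,600),interpolation=2)
k=np.clip(k*1.3,0,255).astype(np.uint8)
for r in(27,53):
  for a in range(-180,180,30):
    p=proj(c,[.5146+r*.001*np.cos(np.radians(a)),-.0527+r*.001*np.sin(np.radians(a)),.19])[0]
    p=((p-[u-65,v-50])*6).astype(int);cv2.circle(k,tuple(p),2,(0,0,255),-1);cv2.putText(k,str(a),tuple(p),0,.4,(0,0,255))
cv2.imwrite("pics/z1.png",k)
E
```

```text
231 159
```

View pics/z1.png

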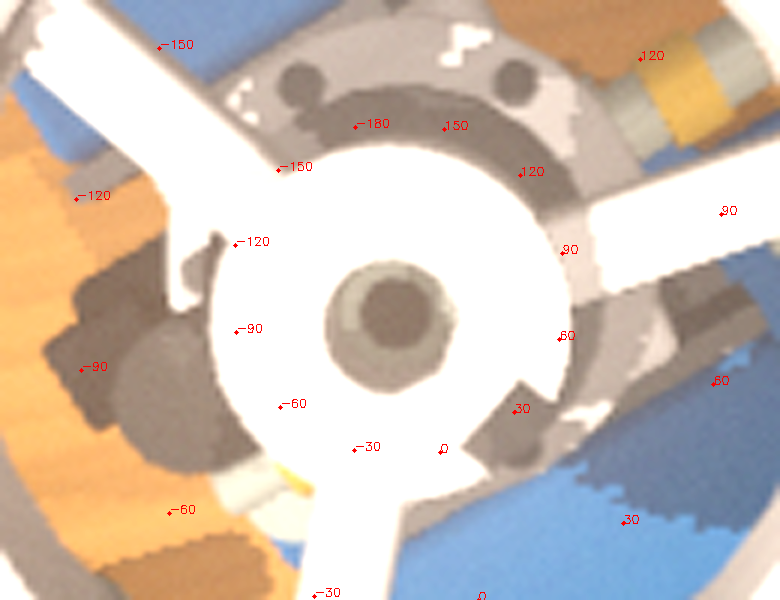

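```bash
python3 - <<'E'
from h import *
s=calibration("scene")
for a in range(-150,-20,10):
  d=np.array([np.cos(np.radians(a)),np.sin(np.radians(a)),0])
  print(a,((proj(s,np.array([.5146,-.0527,.194])+.027*d)[0]-[176,135])*5).round(),((proj(s,np.array([.5146,-.0527,.186])+.053*d)[0]-[176,135])*5).round())
print((proj(s,[.5146,-.0527,.2205])-[176,135])*5)
E
```

```text
-150 [145. 212.] [ 92. 218.]
-140 [144. 220.] [ 90. 234.]
-130 [145. 229.] [ 92. 251.]
-120 [148. 237.] [ 97. 267.]
-110 [152. 244.] [105. 281.]
-100 [158. 251.] [117. 295.]
-90 [166. 256.] [132. 306.]
-80 [174. 260.] [149. 314.]
-70 [184. 263.] [167. 320.]
-60 [194. 265.] [187. 323.]
-50 [204. 265.] [208. 323.]
-40 [215. 263.] [229. 320.]
-30 [225. 260.] [248. 313.]
[[196.35660851 182.40471309]]
```

The scene view puts the bright dot (the pin) and the dark lug at about -76°. The wrist view agrees: the lug is the dark round end near -75°, and the boss hides the pin. I'll shift the camera to the -y side to see the pin itself.

>>> {"name": "carry_out", "arguments": {"moves": [{"turn": [0,0,0],"travel": [-1,-3,0],"jaw": 0},{"turn": [0,0,0],"travel": [-2,-6,0],"jaw": 0},{"turn": [0,0,0],"travel": [-3,-9,0],"jaw": 0},{"turn": [0,0,0],"travel": [-3,-9,0],"jaw": 0},{"turn": [0,0,0],"travel": [-3,-9,0],"jaw": 0}]}}

```text
t: 2.57
ee_pos: [0.5472, -0.1362, 0.3397]
tcp_rot: [0.386, 3.118, 0.0]
contact_force: [0.6, 0.6, -0.3]
grip_width: 0.0004
gripper_force: 0.0
```

```bash
python3 look.py w2 .194; python3 - <<'E'
from h import *
c=np.load("w2.npy",allow_pickle=True).item()
i=cv2.imread("pics/w2.png")
k=rectify(i,c,(.5146,-.0527),.194,half=.06)
for r in(27,53):
  for a in range(-180,180,10):
    p=(290-np.array([np.sin(np.radians(a)),np.cos(np.radians(a))])*r/60*290).astype(int)
    cv2.circle(k,tuple(p),2,(0,0,255),-1)
    if r==53:cv2.putText(k,str(a),tuple(p),0,.4,(0,0,255))
cv2.imwrite("pics/z2.png",k)
E
```

```text
2.5667 [-0.50750846  0.11932338  0.78469851  1.49885973 -0.08434488  1.55797257
  1.59906335] [ 0.54719089 -0.13621759  0.3396835 ] [[-0.97   0.244  0.   ]
 [ 0.244  0.97   0.   ]
 [-0.     0.    -1.   ]] [ 0.57711712  0.61005064 -0.27404579] 0.0004163199359741481
[ 0.4822113  -0.12043946  0.50209919]
```

View pics/z2.png

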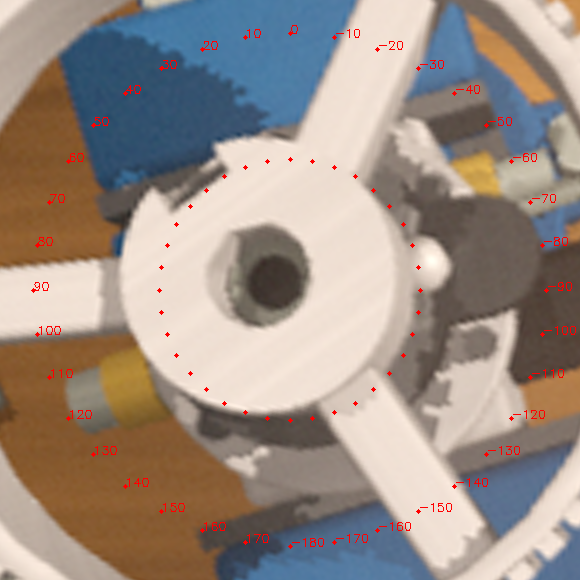

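The pin shows as a bright dome at (430,262), with its outer edge at 33 mm, which matches the given size. Its angle is about -79°, and the lug lines up with it. The notch at about 36° therefore needs about -115°, clockwise. I'll refine the notch angle and compute the approach into the window on the ccw side of the -24° spoke.

```bash
cat > plan.py <<'E'
from h import *
A=np.array([.5146,-.0527])
def rows(targets):
    """targets (x,y,z,yaw deg) -> travel cm, turn z deg from the present pose"""
    s=get_state();r=R.from_rotvec(s["tcp_rot"]);M=r.as_matrix()
    yaw0=np.degrees(np.arctan2(M[1,0],M[0,0]));print("yaw",yaw0.round(1),"pos",s["ee_pos"].round(4))
    for x,y,z,yaw in targets:
        print((M.T@(np.array([x,y,z])-s["ee_pos"])*100).round(2),round(-((yaw-yaw0+180)%360-180),1))
def at(theta,rho,off,z):
    t=np.radians(theta);p=A+.001*np.array([rho*np.cos(t)-off*np.sin(t),rho*np.sin(t)+off*np.cos(t)])
    return (*p,z,theta+180)
E
python3 - <<'E'
from plan import *
c=np.load("w1.npy",allow_pickle=True).item()
f=lambda x,y:ray(c,(231-65+x/6,159-50+y/6),.2205)[:2]
b=f(391,327);print("bore",b)
for p in[(555,400),(490,475),(520,380),(462,448)]:
    d=f(*p)-b;print(np.hypot(*d).round(4),np.degrees(np.arctan2(d[1],d[0])).round(1))
rows([at(-24,39,28,.25),at(-24,39,28,.203)])
E
```

```text
bore [ 0.51524804 -0.0521207 ]
0.0262 51.9
0.0264 19.2
0.0203 53.6
0.0207 15.7
yaw 166.1 pos [ 0.5476 -0.1342  0.3395]
[0.83 9.18 8.96] 10.1
[ 0.83  9.18 13.66] 10.1
```

The notch is at 35.3° by its corners, whose radii of 20 and 26 mm match the given size. Now above the window.

>>> {"name": "carry_out", "arguments": {"moves": [{"turn": [0,0,3],"travel": [0.3,3,0],"jaw": 0},{"turn": [0,0,6],"travel": [0.6,6,2],"jaw": 0},{"turn": [0,0,10],"travel": [0.83,9.18,5],"jaw": 0},{"turn": [0,0,10],"travel": [0.83,9.18,7.5],"jaw": 0},{"turn": [0,0,10],"travel": [0.83,9.18,9],"jaw": 0},{"turn": [0,0,10],"travel": [0.83,9.18,9],"jaw": 0},{"turn": [0,0,10],"travel": [0.83,9.18,9],"jaw": 0},{"turn": [0,0,10],"travel": [0.83,9.18,9],"jaw": 0},{"turn": [0,0,10],"travel": [0.83,9.18,9],"jaw": 0}]}}

```text
t: 3.37
ee_pos: [0.5626, -0.0439, 0.2513]
tcp_rot: [0.651, 3.071, 0.002]
contact_force: [-0.9, -0.8, -0.1]
grip_width: 0.0003
gripper_force: 0.0
```

```bash
python3 - <<'E'
from plan import *
rows([at(-25,39,28,.25),at(-25,39,28,.203)])
E
```

```text
yaw 156.0 pos [ 0.5626 -0.0439  0.2513]
[ 0.08 -0.02  0.13] 1.0
[ 0.09 -0.03  4.83] 1.0
```

>>> {"name": "carry_out", "arguments": {"moves": [{"turn": [0,0,1],"travel": [0.1,0,1],"jaw": 0},{"turn": [0,0,1],"travel": [0.1,0,2.2],"jaw": 0},{"turn": [0,0,1],"travel": [0.1,0,3.4],"jaw": 0},{"turn": [0,0,1],"travel": [0.1,0,4.4],"jaw": 0},{"turn": [0,0,1],"travel": [0.1,0,4.8],"jaw": 0},{"turn": [0,0,1],"travel": [0.1,0,4.8],"jaw": 0},{"turn": [0,0,1],"travel": [0.1,0,4.8],"jaw": 0}]}}

```text
t: 3.95
ee_pos: [0.5606, -0.0437, 0.2012]
tcp_rot: [-0.679, -3.067, 0.001]
contact_force: [0.0, -0.6, -0.0]
grip_width: 0.0003
gripper_force: 0.0
```

```bash
python3 - <<'E'
from plan import *
rows([at(-25,39,25,.203)]+[at(-25-5*k,39,22,.203) for k in range(11)])
E
```

```text
yaw 155.0 pos [ 0.5606 -0.0437  0.2012]
[-0.11 -0.26 -0.18] 0.0
[-0.11 -0.56 -0.18] 0.0
[-0.29 -0.91 -0.18] 5.0
[-0.43 -1.27 -0.18] 10.0
[-0.54 -1.64 -0.18] 15.0
[-0.63 -2.03 -0.18] 20.0
[-0.67 -2.41 -0.18] 25.0
[-0.69 -2.8  -0.18] 30.0
[-0.66 -3.19 -0.18] 35.0
[-0.61 -3.58 -0.18] 40.0
[-0.52 -3.96 -0.18] 45.0
[-0.4  -4.33 -0.18] 50.0
```

No contact, and the tip is in the window at z 0.201. Starting the clockwise arc.

>>> {"name": "carry_out", "arguments": {"moves": [{"turn": [0,0,0],"travel": [-0.1,-0.25,-0.1],"jaw": 0},{"turn": [0,0,0],"travel": [-0.1,-0.55,-0.1],"jaw": 0},{"turn": [0,0,5],"travel": [-0.3,-0.9,-0.1],"jaw": 0},{"turn": [0,0,10],"travel": [-0.43,-1.27,-0.1],"jaw": 0},{"turn": [0,0,15],"travel": [-0.54,-1.64,-0.1],"jaw": 0},{"turn": [0,0,20],"travel": [-0.63,-2.03,-0.1],"jaw": 0},{"turn": [0,0,25],"travel": [-0.67,-2.41,-0.1],"jaw": 0},{"turn": [0,0,30],"travel": [-0.69,-2.8,-0.1],"jaw": 0},{"turn": [0,0,35],"travel": [-0.66,-3.19,-0.1],"jaw": 0},{"turn": [0,0,40],"travel": [-0.61,-3.58,-0.1],"jaw": 0},{"turn": [0,0,40],"travel": [-0.61,-3.58,-0.1],"jaw": 0},{"turn": [0,0,40],"travel": [-0.61,-3.58,-0.1],"jaw": 0}]}}

```text
t: 4.95
ee_pos: [0.5514, -0.0789, 0.2031]
tcp_rot: [1.684, 2.651, 0.001]
contact_force: [0.1, 0.0, 0.5]
grip_width: 0.0007
gripper_force: 0.2
```

```bash
python3 - <<'E'
from plan import *
s=get_state();print(s["contact_force"],at(-65,39,22,.203))
rows([at(-65-5*k,39,22,.203) for k in range(1,13)])
E
```

```text
[0.1124783  0.04592124 0.4795414 ] (np.float64(0.5510208835226935), np.float64(-0.07874840193613396), 0.203, 115)
yaw 115.2 pos [ 0.5514 -0.0789  0.2031]
[-0.15 -0.38  0.01] 5.2
[-0.29 -0.75  0.01] 10.2
[-0.41 -1.12  0.01] 15.2
[-0.49 -1.5   0.01] 20.2
[-0.53 -1.89  0.01] 25.2
[-0.54 -2.28  0.01] 30.2
[-0.52 -2.67  0.01] 35.2
[-0.47 -3.06  0.01] 40.2
[-0.38 -3.44  0.01] 45.2
[-0.25 -3.81  0.01] 50.2
[-0.1  -4.17  0.01] 55.2
[ 0.08 -4.51  0.01] 60.2
```

>>> {"name": "carry_out", "arguments": {"moves": [{"turn": [0,0,5],"travel": [-0.15,-0.38,0],"jaw": 0},{"turn": [0,0,10],"travel": [-0.29,-0.75,0],"jaw": 0},{"turn": [0,0,15],"travel": [-0.41,-1.12,0],"jaw": 0},{"turn": [0,0,20],"travel": [-0.49,-1.5,0],"jaw": 0},{"turn": [0,0,25],"travel": [-0.53,-1.89,0],"jaw": 0},{"turn": [0,0,30],"travel": [-0.54,-2.28,0],"jaw": 0},{"turn": [0,0,35],"travel": [-0.52,-2.67,0],"jaw": 0},{"turn": [0,0,40],"travel": [-0.47,-3.06,0],"jaw": 0},{"turn": [0,0,45],"travel": [-0.38,-3.44,0],"jaw": 0},{"turn": [0,0,50],"travel": [-0.25,-3.81,0],"jaw": 0},{"turn": [0,0,55],"travel": [-0.1,-4.17,0],"jaw": 0},{"turn": [0,0,60],"travel": [0.08,-4.51,0],"jaw": 0}]}}

```text
t: 5.95
ee_pos: [0.5108, -0.0979, 0.2031]
tcp_rot: [2.786, 1.447, 0.003]
contact_force: [2.1, -1.2, -0.9]
grip_width: 0.0006
gripper_force: 1.3
```

```bash
python3 look.py w3 .2205; python3 - <<'E'
from plan import *
rows([at(-125,39,22,.203)]+[at(-125-4*k,39,22,.203) for k in range(1,5)])
i=cv2.imread("pics/w3.png");r=cv2.imread("pics/w3r.png")
cv2.imwrite("pics/z3.png",np.hstack([cv2.resize(i,(390,292)),cv2.resize(r,(292,292))]))
E
```

```text
5.95 [-0.74265337  0.05119714  0.91801414  1.82700098 -0.04155479  1.28080786
 -0.4260759 ] [ 0.51082142 -0.09793298  0.20314733] [[ 0.575  0.818  0.003]
 [ 0.818 -0.575 -0.001]
 [ 0.     0.003 -1.   ]] [ 2.06227072 -1.17364338 -0.94390542] 0.0006380437835368102
[ 0.54988612 -0.04310705  0.3656088 ]
yaw 54.7 pos [ 0.51   -0.0979  0.2031]
[ 0.07 -0.01  0.01] -0.3
[-0.08 -0.29  0.01] 3.7
[-0.21 -0.57  0.01] 7.7
[-0.31 -0.87  0.01] 11.7
[-0.4  -1.17  0.01] 15.7
```

View pics/z3.png

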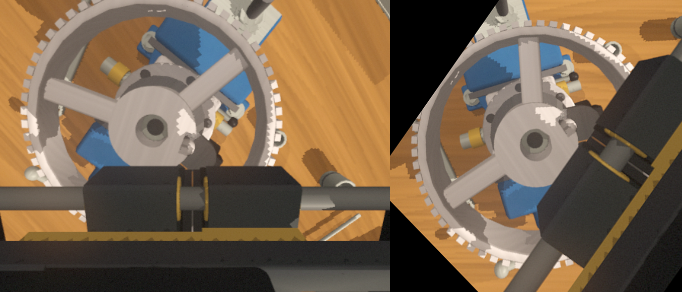

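The pulley turned: spokes are now near 4°, 124° and -116°, so the notch is at about -57°. That leaves roughly -22°. I'll push about 18° more, then lift and measure.

>>> {"name": "carry_out", "arguments": {"moves": [{"turn": [0,0,4],"travel": [-0.08,-0.29,0],"jaw": 0},{"turn": [0,0,8],"travel": [-0.21,-0.57,0],"jaw": 0},{"turn": [0,0,12],"travel": [-0.31,-0.87,0],"jaw": 0},{"turn": [0,0,16],"travel": [-0.4,-1.17,0],"jaw": 0},{"turn": [0,0,18],"travel": [-0.43,-1.32,0],"jaw": 0},{"turn": [0,0,18],"travel": [-0.43,-1.32,0],"jaw": 0},{"turn": [0,0,18],"travel": [-0.43,-1.32,0],"jaw": 0}]}}

```text
t: 6.58
ee_pos: [0.4969, -0.094, 0.2029]
tcp_rot: [2.976, 1.002, 0.001]
contact_force: [0.9, -3.0, -0.1]
grip_width: 0.0002
gripper_force: 1.3
```

```bash
cat > ang.py <<'E'
from plan import *
# spoke angles: bright ring profile at mid-spoke radius, camera unoccluded part
import sys
def spokes(n):
    c=np.load(n+".npy",allow_pickle=True).item();g=cv2.cvtColor(cv2.imread(f"pics/{n}.png"),cv2.COLOR_BGR2HSV)
    a=np.arange(-180,180,.5);t=np.radians(a);o=[]
    for r in(.036,.042,.048,.054):
        p=proj(c,np.c_[A[0]+r*np.cos(t),A[1]+r*np.sin(t),np.full(t.size,.2145)]).astype(np.float32)
        v=cv2.remap(g,p[:,:1],p[:,1:],1)[:,0];m=(v[:,1]<70)&(v[:,2]>125)
        e=np.flatnonzero(np.diff(np.r_[0,m,0].astype(int)));w=2*np.degrees(np.arcsin(.007/r))
        o.append((r,[((a[i]+a[j-1])/2,a[j-1]-a[i]) for i,j in zip(e[::2],e[1::2]) if abs(a[j-1]-a[i]-w)<.3*w]))
    for x in o:print(x[0],[(float(q),float(w)) for q,w in x[1]])
spokes(sys.argv[1])
E
python3 look.py w4 .2205;python3 ang.py w1;python3 ang.py w4;python3 -c "
from plan import *
rows([at(-140,39,27,.203)])"
```

```text
6.5833 [-7.66602780e-01  2.31866988e-03  9.13527808e-01  1.85735676e+00
 -9.32500986e-04  1.28191269e+00 -7.74420055e-01] [ 0.49690766 -0.09399491  0.20290242] [[ 0.797  0.605  0.001]
 [ 0.605 -0.797 -0.001]
 [-0.     0.001 -1.   ]] [ 0.89849636 -2.96717656 -0.09251882] 0.00022847459256766903
[ 0.55127603 -0.05365585  0.36533333]
0.036 []
0.042 [(-172.0, 16.0), (-23.75, 19.5)]
0.048 [(-146.0, 20.0), (-24.25, 16.5), (95.25, 17.5), (115.0, 13.0)]
0.054 [(-145.5, 18.0), (95.25, 15.5)]
0.036 [(103.25, 23.5)]
0.042 [(-13.5, 18.0)]
0.048 [(-13.5, 16.0), (103.75, 17.5)]
0.054 [(-14.0, 14.0)]
yaw 37.2 pos [ 0.497  -0.0939  0.2029]
[ 0.13  0.67 -0.01] -2.8
```

By the spokes the notch is at about -75°, with the pin near -79°. I'll back off, lift out of the window, and look from above the pin.

>>> {"name": "carry_out", "arguments": {"moves": [{"turn": [0,0,0],"travel": [0,0.3,0],"jaw": 0},{"turn": [0,0,0],"travel": [0,0.4,-1],"jaw": 0},{"turn": [0,0,0],"travel": [0,0.4,-3],"jaw": 0},{"turn": [0,0,0],"travel": [0,0.4,-5],"jaw": 0},{"turn": [0,0,0],"travel": [-2,0.4,-8],"jaw": 0},{"turn": [0,0,0],"travel": [-4,0.4,-9],"jaw": 0},{"turn": [0,0,0],"travel": [-4,0.4,-9],"jaw": 0},{"turn": [0,0,0],"travel": [-4,0.4,-9],"jaw": 0},{"turn": [0,0,0],"travel": [-4,0.4,-9],"jaw": 0}]}}

```text
t: 7.38
ee_pos: [0.4673, -0.1192, 0.2924]
tcp_rot: [-2.977, -0.999, -0.001]
contact_force: [-0.1, 0.6, -0.4]
grip_width: 0.0005
gripper_force: 0.0
```

```bash
python3 look.py w5 .2205;python3 ang.py w5; python3 - <<'E'
from plan import *
c=np.load("w5.npy",allow_pickle=True).item();i=cv2.imread("pics/w5.png")
o=[]
for z in(.2205,.194):
    k=rectify(i,c,A,z,half=.05,n=400)
    for r in(27,45):
      for a in range(-150,0,10):
        p=(200-np.array([np.sin(np.radians(a)),np.cos(np.radians(a))])*r/50*200).astype(int)
        cv2.circle(k,tuple(p),1,(0,0,255),-1)
        if r==45:cv2.putText(k,str(a),tuple(p),0,.35,(0,0,255))
    o.append(k)
cv2.imwrite("pics/z5.png",np.hstack(o))
E
```

```text
7.3833 [-0.76890533 -0.15157613  0.88124556  1.76517947  0.11602441  1.47416005
 -0.82776282] [ 0.4672781  -0.11924582  0.29239834] [[ 0.798  0.603 -0.   ]
 [ 0.603 -0.798  0.001]
 [ 0.001 -0.001 -1.   ]] [-0.06697798  0.56190736 -0.38185411] 0.00045588712457011684
[ 0.52183979 -0.07932687  0.45486248]
0.036 [(66.75, 17.5), (105.25, 21.5)]
0.042 [(105.25, 18.5)]
0.048 [(-134.0, 18.0), (-15.0, 18.0), (105.25, 15.5)]
0.054 [(-134.0, 16.0), (-50.75, 10.5), (-14.75, 15.5), (105.25, 13.5)]
```

View pics/z5.png

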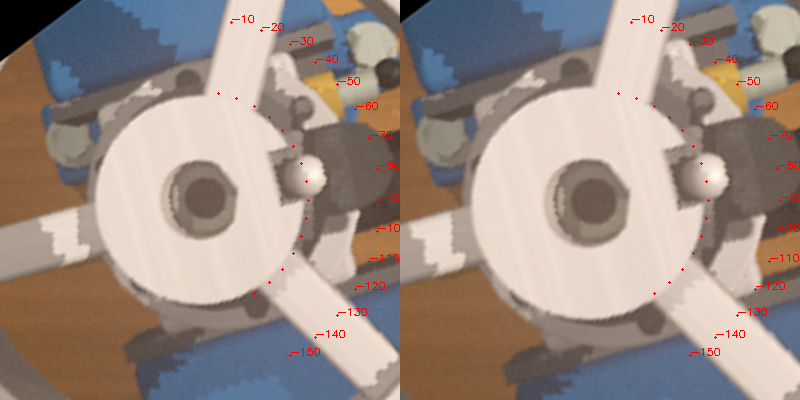

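The notch is at about -75° and the pin dome centres at -76.4° (r = 26.5 mm), so they are within about 0.7 mm, inside the 2 mm draw-in. The left crop shows the pin in the middle of the notch mouth. Now to press on the boss.

>>> {"name": "carry_out", "arguments": {"moves": [{"turn": [0,0,0],"travel": [2.5,-0.8,0],"jaw": 1.2},{"turn": [0,0,0],"travel": [5,-1.6,0],"jaw": 1.2},{"turn": [0,0,0],"travel": [7.8,-2.45,1],"jaw": 1.2},{"turn": [0,0,0],"travel": [7.8,-2.45,3],"jaw": 1.2},{"turn": [0,0,0],"travel": [7.8,-2.45,5],"jaw": 1.2},{"turn": [0,0,0],"travel": [7.8,-2.45,6.3],"jaw": 1.2},{"turn": [0,0,0],"travel": [7.8,-2.45,6.3],"jaw": 1.2},{"turn": [0,0,0],"travel": [7.8,-2.45,6.3],"jaw": 1.2}]}}

```text
t: 8.1
ee_pos: [0.5142, -0.0531, 0.2285]
tcp_rot: [2.978, 0.999, -0.005]
contact_force: [-0.5, 0.2, 1.2]
grip_width: 0.0122
gripper_force: 0.0
```

```bash
python3 -c "
from plan import *
s=get_state();print(s['ee_pos'],s['contact_force'],s['grip_width'])"
```

```text
[ 0.51416717 -0.05305644  0.22845106] [-0.45902916  0.15743747  1.1647772 ] 0.012190160073766826
```

Centred 8 mm above the boss. Pressing down gradually.

>>> {"name": "carry_out", "arguments": {"moves": [{"turn": [0,0,0],"travel": [0,0,0.4],"jaw": 1.2},{"turn": [0,0,0],"travel": [0,0,0.7],"jaw": 1.2},{"turn": [0,0,0],"travel": [0,0,0.9],"jaw": 1.2},{"turn": [0,0,0],"travel": [0,0,1.0],"jaw": 1.2},{"turn": [0,0,0],"travel": [0,0,1.1],"jaw": 1.2},{"turn": [0,0,0],"travel": [0,0,1.2],"jaw": 1.2},{"turn": [0,0,0],"travel": [0,0,1.3],"jaw": 1.2},{"turn": [0,0,0],"travel": [0,0,1.4],"jaw": 1.2},{"turn": [0,0,0],"travel": [0,0,1.4],"jaw": 1.2},{"turn": [0,0,0],"travel": [0,0,1.4],"jaw": 1.2}]}}

```text
t: 8.93
ee_pos: [0.5151, -0.0536, 0.2173]
tcp_rot: [-2.978, -0.997, -0.003]
contact_force: [-3.8, 0.5, 8.9]
grip_width: 0.0121
gripper_force: 4.2
```

>>> {"name": "carry_out", "arguments": {"moves": [{"turn": [0,0,0],"travel": [0,0,0.1],"jaw": 1.2},{"turn": [0,0,0],"travel": [0,0,0.2],"jaw": 1.2},{"turn": [0,0,0],"travel": [0,0,0.3],"jaw": 1.2},{"turn": [0,0,0],"travel": [0,0,0.4],"jaw": 1.2},{"turn": [0,0,0],"travel": [0,0,0.4],"jaw": 1.2},{"turn": [0,0,0],"travel": [0,0,0.4],"jaw": 1.2}]}}

```text
t: 9.43
ee_pos: [0.5151, -0.0536, 0.2133]
tcp_rot: [-2.978, -0.997, -0.003]
contact_force: [-2.6, 1.1, 8.2]
grip_width: 0.0123
gripper_force: 4.2
```

It's going past the pin, down about 7 mm. Continuing until it's firm.

>>> {"name": "carry_out", "arguments": {"moves": [{"turn": [0,0,0],"travel": [0,0,0.1],"jaw": 1.2},{"turn": [0,0,0],"travel": [0,0,0.2],"jaw": 1.2},{"turn": [0,0,0],"travel": [0,0,0.3],"jaw": 1.2},{"turn": [0,0,0],"travel": [0,0,0.4],"jaw": 1.2},{"turn": [0,0,0],"travel": [0,0,0.5],"jaw": 1.2},{"turn": [0,0,0],"travel": [0,0,0.6],"jaw": 1.2},{"turn": [0,0,0],"travel": [0,0,0.6],"jaw": 1.2},{"turn": [0,0,0],"travel": [0,0,0.6],"jaw": 1.2}]}}

```text
t: 10.1
ee_pos: [0.5152, -0.0536, 0.2121]
tcp_rot: [-2.976, -0.996, -0.004]
contact_force: [-16.5, 1.5, 38.8]
grip_width: 0.0118
gripper_force: 19.5
```

It stopped firm at z 0.2121 under 39 N; the seated top should be at 0.212. Retreating straight up and checking.

>>> {"name": "carry_out", "arguments": {"moves": [{"turn": [0,0,0],"travel": [0,0,-0.6],"jaw": 1.2},{"turn": [0,0,0],"travel": [0,0,-1.2],"jaw": 1.2},{"turn": [0,0,0],"travel": [0,0,-3],"jaw": 1.2},{"turn": [0,0,0],"travel": [0,0,-6],"jaw": 1.2},{"turn": [0,0,0],"travel": [-3,1,-8],"jaw": 1.2},{"turn": [0,0,0],"travel": [-6,2,-9],"jaw": 1.2},{"turn": [0,0,0],"travel": [-7.8,2.5,-9],"jaw": 1.2},{"turn": [0,0,0],"travel": [-7.8,2.5,-9],"jaw": 1.2},{"turn": [0,0,0],"travel": [-7.8,2.5,-9],"jaw": 1.2},{"turn": [0,0,0],"travel": [-7.8,2.5,-9],"jaw": 1.2}]}}

```text
t: 10.93
ee_pos: [0.4677, -0.1196, 0.2953]
tcp_rot: [-2.978, -0.999, -0.001]
contact_force: [-0.5, 0.5, -0.1]
grip_width: 0.0122
gripper_force: 0.0
```

```bash
python3 look.py w6 .212; python3 - <<'E'
from plan import *
c=np.load("w6.npy",allow_pickle=True).item();i=cv2.imread("pics/w6.png")
cv2.imwrite("pics/z6.png",np.hstack([rectify(i,c,A,.212,half=.05,n=400),cv2.resize(i,(400,300))[:300] if 0 else cv2.copyMakeBorder(cv2.resize(i,(400,300)),0,100,0,0,0)]))
E
```

```text
10.9333 [-0.77710265 -0.15322495  0.88763153  1.75947246  0.1182827   1.47989822
 -0.82945771] [ 0.46768357 -0.11959275  0.29532328] [[ 0.798  0.603  0.   ]
 [ 0.603 -0.798  0.001]
 [ 0.001 -0.001 -1.   ]] [-0.53933588  0.5352677  -0.12191862] 0.012209737798269163
[ 0.52222435 -0.07962586  0.45780733]
```

View pics/z6.png

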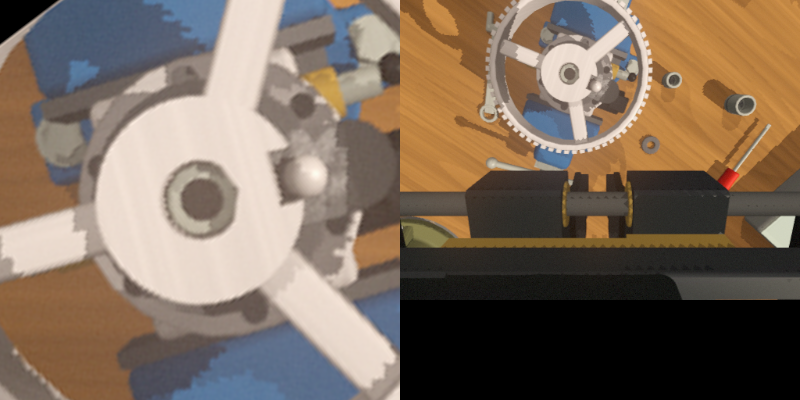

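The pin sits in the notch at (303,177), the spigot is now close under the boss top, and the other things haven't moved. The robot is clear, so I'm handing in.

```bash
python3 -c "
from rig import *
print(finish_job())"
```

```text
the job is handed in; nothing more can be done
None
```

The pulley's notch was turned over the pin and the pulley pressed fully home on the flange (boss top at 0.212 m, as expected when seated); the other things were left where they were, and I handed the job in at about 11 s.

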